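# Seat the specimen jar in its holding block and unscrew its cap

## Task

Pick up the white square jar with the tight blue cap and lower it, without dropping it, into the square pocket of the aluminium block, fully down and flat, so that the block keeps it from turning. Then, with the jar staying down in the pocket, unscrew the cap (anticlockwise from above) until its threads let go, and lift it clear. Finish still holding the cap level just above the open jar, over its mouth and no more than about 3 cm up: do not put it down or let go, and leave the bracket, the round jar and the brush where they are.

Things in the scene. Friction and masses are not known exactly. Their poses are not given: they have to be found in the camera images.
- jar: White square jar, loose, 0.3 to 0.6 kg. Body 56 x 56 mm, 50 mm tall with flat shoulders, then a round open neck (38 mm across, 49 mm over its lugs) up to 79 mm. Origin at the centre of its underside, z up, x and y square to its sides. May stand in the pocket any of four ways. Standing free it would turn with the cap; it can be carried by its cap, fingertips kept above the shoulders.
- cap: Blue round screw cap, 60 mm across, 28 mm tall, 45 g; a white line on its top runs from the centre along its x. Origin at the centre of its lower edge, z up; while on, that edge is 58 mm above the jar's underside (8 mm above the shoulders), the top 86 mm. Fully tight when its x lines up with the jar's x; it starts 0.02 to 0.15 rad anticlockwise (from above) of that and stays where it is left.
- cap_rim (a point): Same point as the cap's origin: centre of its lower edge. The cap's thread (three lugs): it lifts off once it is 1.0 to 1.7 rad anticlockwise of fully tight, best 1.35, with a stop at about 1.75 and one at 0. It may rise about 2 mm over the turn. May be turned in several grasps.
- jar_mouth (a point): Centre of the jar's open mouth (top of the neck), 79 mm above the jar's underside, 21 mm above cap_rim while the cap is on. A sprung orange seal ring in the mouth presses the cap up with about 18 N, so turning it takes up to about 0.6 Nm (a firm grip, 50 N or more), and it lets go with a small pop of up to 4 mm.
- fixture: Aluminium holding block fixed to the bench, 120 x 120 mm, 32 mm tall, with a bolt in each corner. Origin at the centre of its underside, z up, x and y along its sides. In the middle of its top a square pocket, 59 x 59 mm, sides parallel to the block's, 22 mm deep (floor 10 mm above the bench), with a 3 mm lead-in chamfer.
- pocket_floor (a point): Centre of the pocket's floor, 10 mm above the bench; axes as the block's.
- bracket: Bystander: small steel L-shaped bracket, 50 x 40 mm, 36 mm tall; origin at the centre of its underside.
- round_jar: Bystander: round jar 48 mm across, 60 mm tall, with an orange cap; origin at the centre of its underside.
- brush: Bystander: hand brush lying flat along its own x; origin below its middle.
Mind the look-alikes: they are no part of the job. There is more than one size of the fixture; the job needs the larger. Of the things that look like the cap, the larger one is meant.

How it is judged:
On the way, in this order (a step that is already met when the one before it is completed fails the run):
1. the jar sits flat on the pocket's floor, its cap still on and not yet unscrewed (horizontal distance between jar and pocket_floor below 0.005 m and z of jar in the frame of pocket_floor below 0.003 m and angle between jar's own z axis and vertical below 0.05 rad and angle between the x axis of cap and the x axis of jar, either way round below 0.6 rad and z of cap_rim in the frame of jar_mouth below -0.015 m), for 0.2 s.
2. the cap is turned until its threads are free, the jar still down in the pocket (z of jar in the frame of pocket_floor below 0.004 m and horizontal distance between jar and pocket_floor below 0.005 m and angle between the x axis of cap and the x axis of jar, either way round above 0.9 rad), for 0.02 s.
At the end, for the whole second after the job is handed in: The cap is held by the fingers, level to 0.2 rad and still, touching nothing of the jar, its lower edge 3 to 45 mm above the jar's mouth and within 20 mm of it sideways; the jar sits in the pocket, within 3 mm of the floor, 5 mm of the middle and 0.05 rad of upright (z of cap_rim in the frame of jar_mouth between 0.003 and 0.045 m and horizontal distance between cap_rim and jar_mouth below 0.02 m and angle between cap's own z axis and vertical below 0.2 rad and linear speed of cap below 0.03 m/s and contact force between the fingers and cap above 2 N and contact force between cap and jar below 0.1 N and horizontal distance between jar and pocket_floor below 0.005 m and z of jar in the frame of pocket_floor below 0.003 m and angle between jar's own z axis and vertical below 0.05 rad); the arm keeps its last pose, push and grip.
It fails at once if the cap is unscrewed while the jar is not down in the pocket (angle between the x axis of cap and the x axis of jar, either way round above 0.6 rad and (z of jar in the frame of pocket_floor above 0.008 m or horizontal distance between jar and pocket_floor above 0.02 m)).
It fails at once if the jar is dropped (falls at more than 0.35 m/s with no finger on it) (linear speed of jar above 0.35 m/s and contact force between the fingers and jar below 0.05 N and contact force between the fingers and cap below 0.05 N).
It fails at once if the bracket is moved by more than 2 cm (distance of bracket from where it was at the start of the episode above 0.02 m).
It fails at once if the round jar is moved by more than 2 cm (distance of round_jar from where it was at the start of the episode above 0.02 m).
It fails at once if the brush is moved by more than 2 cm (distance of brush from where it was at the start of the episode above 0.02 m).
It also fails if it takes over 48 s, if anything falls off the work surface, if the arm or the gripper's body presses on something with over 40 N, if the wrist force passes 120 N, or if a joint passes its speed limit or range.

## Robot

A 6-joint arm with a two-finger parallel gripper is mounted at the origin on the work surface. World frame = base frame: x ahead of the robot, y to its left, z up, the work surface at z = 0. Lengths are in m, angles in rad, forces in N, time in s.
With the tool pointing down it reaches from about 0.35 to 0.85 m from the base axis. Payload 8.1 kg.
Tool frame: the origin (TCP) lies at the centre of the arm's flange, where the gripper is bolted on; the fingertips stand 186 mm ahead of it and the grasp point (between the pads) lies 167 mm ahead of it; z points along the fingers, y is the direction in which the jaws open and shut (so a half turn about z gives the same grasp; the last joint's range is limited). The gripper opens to 93 mm and grips with 3 to 60 N. Pads are 15 mm wide; open, the fingers measure 128 mm over their backs; the gripper's body (75 mm by 188 mm) begins 65 mm behind the grasp point.
Start: joints at [-1.404, 0.13, 1.488, -0, 1.523, -0.085], TCP at [0.15, -0.581, 0.405] pointing down, gripper open.
Joint ranges: [-2.96, 2.96], [-0.89, 2.26], [0.02, 2.5], [-1.34, 4.48], [0, 2.73], [-2.66, 2.66]. Speed limits (rad/s): [2.39, 2.39, 2.79, 3.14, 3.14, 3.14].

## Interface

Orientations are given as a rotation vector (axis times angle).
In Python, from plant import robot, viewer, order gives the robot as it stands.
- The arm moves only by the tool apply_moves, never from a script. Its argument "deltas" is a list of rows, each a list of 3 entries, a list of its own where there are three numbers: the finger opening in mm, from 0 to 93, then the shift along the tool's x, y, z in mm, then the turn about the tool's z in rad. In form: [[grip, [dx, dy, dz], yaw], ...]. A call has 1 to 5 rows; each row shifts and turns the commanded pose from where the row before left it, along the tool's axes as they then stand; what a row does not reach is not made up. A row lasts 1/8 s, in which the tool goes at most 62.5 mm and 10.7 degrees, less where a joint would pass 70% of its speed; a pose out of reach is approached as far as the arm can. A call is refused whole if a number of a shift passes 62.5 or a number of a turn 0.188, either way. A call with a gripper value outside its range is refused whole. The fingers move at their own pace and stop on an object; "grip_force" is the grip in N (left out, the last holds). Time passes only in rows, so rows that do not move let the fingers close. It gives the time, the measured TCP pose, the force and the opening at its end, in the units of the state.
- robot.read_state(): the state, without advancing time (a new reading comes with each control period).
- viewer.read_camera(name): name is "scene" or "top" or "wrist"; returns the picture (384x512x3 uint8, blue, green, red); there is no depth.
- viewer.get_calibration(name): a dict with "fx", "fy", "cx", "cy" (pixels), "R" (3x3) and "t" (3): a world point X has camera coordinates R X + t. Camera axes: x right, y down, z forward; pixel columns grow to the right and rows downward; lengths in m; the calibration is good to about 2 mm. A picture is of the moment at which its call begins: read the wrist's pose just before it. get_calibration takes no time and is no camera call; for the wrist camera it gives the pose at the moment of the call.
- order.close_job(): hands the job in, once; it reports no verdict.
The state is a dict: "t": time; "q": joint angles; "dq": joint speeds; "joint_torque": joint torques, N m; "tool_pos": TCP position; "orientation": TCP orientation; "force": force on the tool from outside, world axes, zero at the start; "wrist_torque": the same for the moment, N m; "opening": finger opening in m.
Only numpy, scipy, OpenCV 4.12 (cv2) and the standard library are available. Lean on these libraries where they do the work, as an engineer would, in place of code of your own. Each camera call takes 0.05 s, during which the arm holds its last target. There are 200 camera calls.

## Working session

There is one attempt and no reset: what is moved stays moved. The work goes in short steps, Python scripts to look and compute and a tool call to move; the robot and the scene stay as the last step left them, time stands still between calls to the robot, and variables do not carry over. Pictures are saved under pics/ and viewed, about 8 in all and at most 12, crops included, and the job is handed in when it is done.

Besides the shell and the picture viewer there is one more tool, called after "Request:" by a JSON object that holds its "name" and its "arguments". apply_moves: Moves the arm, as the interface text tells. Its arguments: {"type":"object","properties":{"deltas":{"type":"array"},"grip_force":{"type":"number"}},"required":["deltas"]}

```bash
ls; mkdir -p pics; python3 - <<'E'
from plant import robot, viewer, order
import cv2,numpy as np
s=robot.read_state();print({k:np.round(v,4).tolist() for k,v in s.items()})
for n in("top","scene"):
    im=viewer.read_camera(n);cv2.imwrite(f"pics/{n}0.png",im)
    c=viewer.get_calibration(n);print(n,{k:np.round(v,3).tolist() for k,v in c.items()})
E
```

```text
pics
{'t': 0.0, 'q': [-1.4044, 0.1311, 1.4893, -0.0, 1.523, -0.0854], 'dq': [-0.0007, 0.0003, -0.0008, -0.0004, -0.0002, 0.0006], 'joint_torque': [0.0018, -55.9852, -49.1755, 0.0772, 0.0357, -0.0002], 'tool_pos': [0.1495, -0.5809, 0.4037], 'orientation': [-3.1149, -0.3942, 0.0001], 'force': [-0.4944, -0.4608, 0.7035], 'wrist_torque': [-0.0034, -0.0098, -0.0581], 'opening': 0.093}
top {'fx': 423.274, 'fy': 423.274, 'cx': 255.404, 'cy': 190.446, 'R': [[0.002, -0.999, -0.033], [-0.99, 0.002, -0.14], [0.14, 0.033, -0.99]], 't': [-0.008, 0.594, 1.093]}
scene {'fx': 348.322, 'fy': 348.322, 'cx': 255.262, 'cy': 190.432, 'R': [[-0.797, 0.604, 0.016], [0.481, 0.65, -0.588], [-0.366, -0.461, -0.809]], 't': [0.508, -0.211, 1.121]}
```

View pics/top0.png

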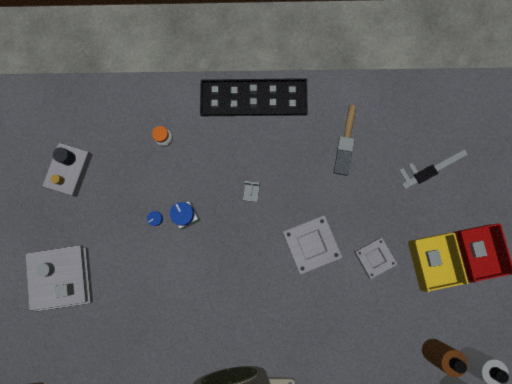

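View pics/scene0.png

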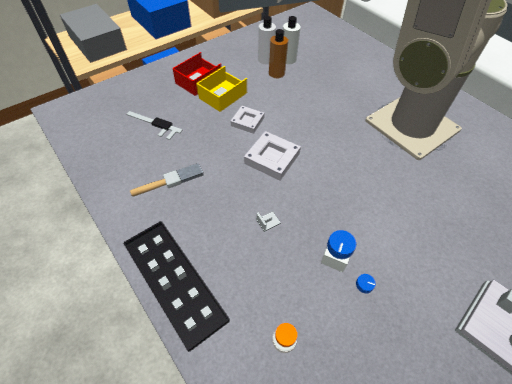

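The top view shows the capped jar at (181,214), with the small decoy cap at (154,218). The larger block is at (313,244) and the smaller one at (376,258). The bracket is at (251,191), the round jar at (161,135) and the brush at (345,140). Next I'll measure the jar and block.

```bash
cat > h.py <<'E'
import numpy as np,cv2
from scipy.spatial.transform import Rotation as Rn
def ray(c,uv,z):
    uv=np.atleast_2d(uv).astype(float)
    d=np.c_[(uv[:,0]-c['cx'])/c['fx'],(uv[:,1]-c['cy'])/c['fy'],np.ones(len(uv))]@np.array(c['R'])
    o=-np.array(c['R']).T@np.array(c['t'])
    return o+d*((z-o[2])/d[:,2])[:,None]
def proj(c,X):
    p=np.atleast_2d(X)@np.array(c['R']).T+np.array(c['t'])
    return np.c_[p[:,0]/p[:,2]*c['fx']+c['cx'],p[:,1]/p[:,2]*c['fy']+c['cy']]
def biggest(m,near=None):
    cs,_=cv2.findContours(m.astype(np.uint8),cv2.RETR_EXTERNAL,cv2.CHAIN_APPROX_NONE)
    return max(cs,key=cv2.contourArea)
E
python3 - <<'E'
from plant import viewer
from h import *
im=cv2.imread('pics/top0.png');c=viewer.get_calibration('top')
hsv=cv2.cvtColor(im,cv2.COLOR_BGR2HSV)
for n in('top','scene'):
    im=cv2.imread(f'pics/{n}0.png');c=viewer.get_calibration(n);hsv=cv2.cvtColor(im,cv2.COLOR_BGR2HSV)
    blue=(hsv[...,0]>100)&(hsv[...,0]<130)&(hsv[...,1]>150)&(hsv[...,2]>60)
    if n=='scene': blue[:200]=0
    k=biggest(blue);print(n,'cap bbox',cv2.boundingRect(k))
    P=ray(c,k[:,0],.086)[:,:2]; (x,y),r=cv2.minEnclosingCircle(P.astype(np.float32));print('circ',x,y,r)
    fill=np.zeros(blue.shape,np.uint8);cv2.drawContours(fill,[k],-1,1,-1)
    # include line notch by convex hull
    cv2.drawContours(fill,[cv2.convexHull(k)],-1,1,-1)
    L=(fill>0)&(hsv[...,1]<140)&(hsv[...,2]>110);yy,xx=np.nonzero(L);print('line px',np.c_[xx,yy].tolist())
    # bright gray block
    near=(300,244) if n=='top' else (272,155)
    g=(hsv[...,1]<50)&(hsv[...,2]>130)
    num,lab,st,ce=cv2.connectedComponentsWithStats(g.astype(np.uint8))
    for i in range(1,num):
        if st[i,4]>60: print(st[i].tolist(),ce[i].round(1))
c=viewer.get_calibration('top');im=cv2.imread('pics/top0.png')
cv2.imwrite('pics/z.png',np.hstack([cv2.resize(im[190:240,145:210],None,fx=6,fy=6,interpolation=cv2.INTER_CUBIC),cv2.resize(im[210:280,280:345],None,fx=6,fy=6,interpolation=cv2.INTER_CUBIC)[:300]]) if 0 else cv2.resize(im[190:280,140:345],None,fx=3.9,fy=3.9,interpolation=cv2.INTER_CUBIC))
E
```

```text
top cap bbox (170, 202, 24, 23)
circ 0.529219925403595 0.18114089965820312 0.030822133645415306
line px [[184, 202], [176, 204], [177, 204], [188, 204], [175, 205], [176, 205], [177, 205], [178, 205], [176, 206], [177, 206], [178, 206], [176, 207], [177, 207], [178, 207], [179, 207], [177, 208], [178, 208], [179, 208], [170, 209], [177, 209], [178, 209], [179, 209], [180, 209], [178, 210], [179, 210], [180, 210], [179, 211], [180, 211], [170, 217], [171, 219]]
[340, 138, 13, 11, 95] [345.4 142.9]
[43, 144, 44, 50, 894] [ 65.7 171. ]
[436, 151, 29, 18, 88] [449.6 159.9]
[243, 185, 16, 16, 160] [250.4 193.1]
[284, 216, 57, 58, 1730] [311.5 244.4]
[359, 240, 38, 37, 657] [376.2 257.7]
[26, 246, 58, 64, 2787] [ 54.2 277.5]
[483, 360, 25, 24, 268] [492.1 370. ]
[270, 380, 24, 4, 80] [280.6 381.4]
scene cap bbox (327, 230, 29, 29)
circ 0.5394662022590637 0.18310806155204773 0.035404663532972336
line px [[344, 230], [347, 231], [328, 239], [327, 242], [341, 243], [342, 243], [327, 244], [340, 244], [341, 244], [342, 244], [340, 245], [341, 245], [342, 245], [327, 246], [340, 246], [341, 246], [327, 247], [339, 247], [340, 247], [341, 247], [339, 248], [340, 248], [341, 248], [339, 249], [340, 249], [341, 249], [328, 250], [338, 250], [339, 250], [340, 250], [338, 251], [339, 251], [340, 251], [353, 251], [347, 257], [340, 258], [343, 258]]
[0, 0, 64, 110, 4376] [22.2 58. ]
[41, 0, 89, 41, 2341] [84.7 15.2]
[0, 0, 512, 384, 149755] [259.5 221. ]
[485, 0, 22, 18, 111] [496.8  12.4]
[474, 34, 38, 56, 1390] [496.2  60.7]
[174, 266, 11, 10, 61] [178.9 270.3]
[158, 276, 11, 10, 65] [163.  280.6]
[188, 287, 10, 11, 66] [192.6 292. ]
[172, 298, 11, 11, 69] [176.8 302.8]
[201, 306, 11, 11, 75] [205.7 311. ]
[184, 317, 12, 12, 77] [189.4 322.5]
```

View pics/z.png

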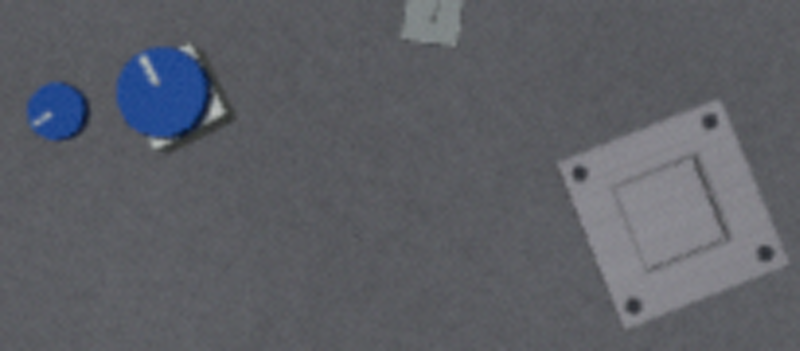

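```bash
python3 - <<'E'
from plant import viewer
from h import *
im=cv2.imread('pics/top0.png');c=viewer.get_calibration('top');hsv=cv2.cvtColor(im,cv2.COLOR_BGR2HSV)
g=(hsv[...,1]<50)&(hsv[...,2]>130)
num,lab,st,ce=cv2.connectedComponentsWithStats(g.astype(np.uint8))
i=[i for i in range(1,num) if st[i,4]==1730][0]
k=biggest(lab==i);P=ray(c,k[:,0],.032)[:,:2]
(cx,cy),(w,h),a=cv2.minAreaRect((P*1000).astype(np.float32));print('block',cx,cy,w,h,'yaw',np.radians(a))
# pocket edges from crop corners (crop scale 3.9, off 140,190)
q=np.array([[613,186],[697,156],[728,240],[648,270]])/3.9+[140,190]-.4
Q=ray(c,q,.032);print(Q.round(4),Q.mean(0))
for a,b in((0,1),(3,2)):
    d=Q[b]-Q[a];print(np.arctan2(d[1],d[0])%(np.pi/2),np.linalg.norm(d))
b=np.array([[579,173],[709,121],[765,253],[633,305]])/3.9+[140,190]-.4
B=ray(c,b,.032);print('bolts',B.mean(0));
for a_,b_ in((0,1),(1,2),(2,3),(3,0)):
    d=B[b_]-B[a_];print(np.arctan2(d[1],d[0])%(np.pi/2),np.linalg.norm(d))
l=np.array([[145,58],[157,83]])/3.9+[140,190]-.4
L=ray(c,l,.086);d=L[0]-L[1];print('line yaw',np.arctan2(d[1],d[0]),L)
print('bottle',ray(c,[[457,365],[497,375]],.15), ray(c,[[154.5,218]],.02))
w=viewer.get_calibration('wrist');print({k:np.round(v,3).tolist() for k,v in w.items()})
E
```

```text
block 451.7832946777344 -157.6208953857422 118.2920150756836 118.32513427734375 yaw 0.3775343100825132
[[ 0.47   -0.1178  0.032 ]
 [ 0.4904 -0.1751  0.032 ]
 [ 0.4338 -0.1949  0.032 ]
 [ 0.4136 -0.1407  0.032 ]] [ 0.45192075 -0.15714292  0.032     ]
0.3421276627561598 0.06082333349000435
0.3567496500158547 0.05782462899675848
bolts [ 0.45209322 -0.1571019   0.032     ]
0.37952647196570566 0.09573063696089995
0.38311461600870755 0.09601895004897008
0.37262787998565683 0.09582184152965709
0.3822069589208069 0.09535764396661478
line yaw 0.4709810132542921 [[0.55206516 0.19347304 0.086     ]
 [0.53546817 0.18502184 0.086     ]]
bottle [[ 0.18047275 -0.46744564  0.15      ]
 [ 0.16004449 -0.55444914  0.15      ]] [[0.52215334 0.26830203 0.02      ]]
{'fx': 280.686, 'fy': 280.686, 'cx': 259.089, 'cy': 188.192, 'R': [[0.25, -0.968, -0.002], [-0.937, -0.242, 0.251], [-0.243, -0.061, -0.968]], 't': [-0.6, -0.029, 0.391]}
```

Request:
{"name": "apply_moves", "arguments": {"deltas": [[93,[0,0,-50],0],[93,[44,-37,0],0],[93,[44,-37,0],0],[93,[44,-37,0],0],[93,[44,-37,0],0]]}}

```text
t: 0.72
tool_pos: [0.2837, -0.3922, 0.4543]
orientation: [-3.116, -0.394, 0.0]
force: [0.6, -0.2, -0.7]
opening: 0.0934
```

Request:
{"name": "apply_moves", "arguments": {"deltas": [[93,[44,-37,0],0],[93,[44,-37,0],0],[93,[44,-37,0],0],[93,[44,-37,0],0],[93,[44,-37,25],0]]}}

```text
t: 1.35
tool_pos: [0.4512, -0.1585, 0.4315]
orientation: [3.114, 0.394, 0.006]
force: [-0.1, -0.2, -0.6]
opening: 0.0929
```

Request:
{"name": "apply_moves", "arguments": {"deltas": [[93,[0,0,25],0],[93,[0,0,0],0]]}}

```text
t: 1.6
tool_pos: [0.4495, -0.159, 0.4023]
orientation: [-3.114, -0.397, 0.007]
force: [-0.0, 0.3, 0.9]
opening: 0.093
```

```bash
python3 - <<'E'
from plant import viewer,robot
from h import *
s=robot.read_state();c=viewer.get_calibration('wrist');im=viewer.read_camera('wrist');cv2.imwrite('pics/wb.png',im)
print(s['t'],s['tool_pos'],s['orientation'],s['q'],np.abs(s['dq']).max())
np.savez('wb.npz',**{k:np.array(v) for k,v in c.items()})
p=np.array([[.452,-.157,.032],[.452,-.157,.010]]);print(proj(c,p))
E
```

```text
1.6 [ 0.44950039 -0.15904958  0.40231685] [-3.11378545 -0.39691352  0.00678531] [-4.47610704e-01 -2.05027783e-01  1.81967103e+00 -1.62473520e-04
  1.53199399e+00  8.69620286e-01] 0.04911108884863387
[[258.60583438 168.82342985]
 [258.69311619 165.75128817]]
```

View pics/wb.png

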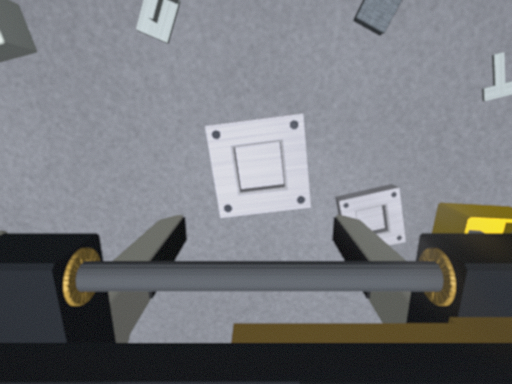

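The wrist view shows the large block at about (258,165), close to the predicted (258.6,168.8). I'll measure it from here and then move on to the jar.

```bash
cat > blk.py <<'E'
from h import *
def block(im,c,z=.032,roi=None):
    g=cv2.GaussianBlur(im,(3,3),0).min(2)
    m=(g>165).astype(np.uint8)
    num,lab,st,ce=cv2.connectedComponentsWithStats(m)
    i=1+np.argmax(st[1:,4]*(st[1:,1]<230));print(st[i])
    k=biggest(lab==i);P=ray(c,k[:,0],z)[:,:2]*1000
    (cx,cy),(w,h),a=cv2.minAreaRect(P.astype(np.float32));return cx,cy,w,h,np.radians(a)
E
python3 - <<'E'
from blk import *
c=dict(np.load('wb.npz'));im=cv2.imread('pics/wb.png')
print(block(im,c))
g=im.min(2);gray=cv2.cvtColor(im,cv2.COLOR_BGR2GRAY)
# bolts: dark blobs
z=(gray<110)[100:225,200:320].astype(np.uint8);n,l,s,ce=cv2.connectedComponentsWithStats(z)
b=[]
for i in range(1,n):
    if 25<s[i,4]<150: b.append(ce[i]+[200,100]);
B=ray(c,b,.032);print(np.round(b,1).tolist(),B.round(4).tolist(),B.mean(0))
E
```

```text
[ 205  113  107  106 8616]
(453.28167724609375, -157.623779296875, 122.22492218017578, 122.75619506835938, np.float64(0.37518583476474043))
[[293.7, 124.3], [215.7, 134.1], [260.5, 188.0], [300.4, 199.4], [227.5, 208.0]] [[0.5162, -0.1846, 0.032], [0.4807, -0.095, 0.032], [0.4283, -0.1656, 0.032], [0.4265, -0.2201, 0.032], [0.3909, -0.1305, 0.032]] [ 0.44851159 -0.15914622  0.032     ]
```

Request:
{"name": "apply_moves", "arguments": {"deltas": [[93,[27,-51,0],0],[93,[27,-51,0],0],[93,[27,-51,0],0],[93,[27,-51,0],0],[93,[27,-51,0],0]]}}

```text
t: 2.28
tool_pos: [0.5179, 0.1213, 0.4069]
orientation: [3.117, 0.391, 0.005]
force: [1.0, -0.0, -0.7]
opening: 0.0931
```

Request:
{"name": "apply_moves", "arguments": {"deltas": [[93,[26,-51,0],0],[93,[0,0,0],0],[93,[0,0,0],0]]}}

```text
t: 2.65
tool_pos: [0.53, 0.1755, 0.4058]
orientation: [3.116, 0.393, 0.001]
force: [0.2, 0.2, -0.4]
opening: 0.093
```

```bash
python3 - <<'E'
from plant import viewer,robot
from h import *
s=robot.read_state();c=viewer.get_calibration('wrist');im=viewer.read_camera('wrist');cv2.imwrite('pics/wj.png',im)
print(s['t'],s['tool_pos'],s['orientation'],s['q'],np.abs(s['dq']).max())
np.savez('wj.npz',**{k:np.array(v) for k,v in c.items()})
print(proj(c,[[.529,.181,.086]]))
cv2.imwrite('pics/wjc.png',cv2.resize(im[90:260,160:360],None,fx=3.5,fy=3.5,interpolation=cv2.INTER_CUBIC))
E
```

```text
2.65 [0.53001799 0.17554399 0.40579675] [3.11643984e+00 3.93383451e-01 1.49469412e-03] [ 2.28180271e-01  1.71190730e-02  1.60515257e+00 -5.18451819e-04
  1.51841762e+00  1.54787473e+00] 0.021990521949178332
[[253.47999457 181.15709926]]
```

View pics/wjc.png

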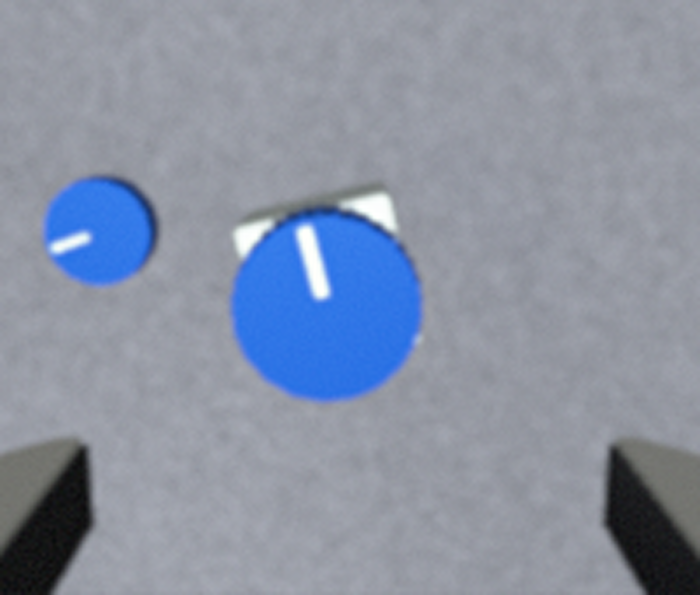

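The crop shows the cap at about (253,177) in the full image, with its white line pointing almost up. The shoulder's far edge runs from crop (237,232) to (388,192). I'll compute the cap centre and both yaws.

```bash
python3 - <<'E'
from h import *
c=dict(np.load('wj.npz'));im=cv2.imread('pics/wj.png');hsv=cv2.cvtColor(im,cv2.COLOR_BGR2HSV)
m=(hsv[...,0]>100)&(hsv[...,0]<130)&(hsv[...,1]>130);k=biggest(m)
hull=cv2.convexHull(k)
for z in(.086,):
    P=ray(c,hull[:,0],z)[:,:2]*1000;print('circ',cv2.minEnclosingCircle(P.astype(np.float32)), cv2.fitEllipse((ray(c,k[:,0],z)[:,:2]*1000).astype(np.float32)))
f=np.zeros(m.shape,np.uint8);cv2.drawContours(f,[cv2.convexHull(k)],-1,1,-1);f=cv2.erode(f,np.ones((5,5)))
yy,xx=np.nonzero((f>0)&(hsv[...,1]<130));P=ray(c,np.c_[xx,yy],.086)[:,:2]*1000
v=cv2.fitLine(P.astype(np.float32),cv2.DIST_L2,0,.01,.01).ravel();print('line',v,np.arctan2(v[1],v[0]),len(xx))
# shoulders: white pixels near
w=(hsv[...,1]<40)&(im.min(2)>195);w[:135]=0;w[200:]=0;w[:,:220]=0;w[:,290:]=0
# top boundary per column (first white row, subpixel by gray)
pts=[]
for x in range(222,290):
    r=np.nonzero(w[:,x])[0]
    if len(r)>=2: pts.append([x,r[0]-.5])
pts=np.array(pts);print(pts.tolist())
P=ray(c,pts,.05)[:,:2]*1000
v=cv2.fitLine(P.astype(np.float32),cv2.DIST_HUBER,0,.01,.01).ravel();a=np.arctan2(v[1],v[0]);print('edge',v,a%(np.pi/2))
n=np.array([np.cos(a%(np.pi/2)),np.sin(a%(np.pi/2))]);print('centre est dist from edge along n', n@v[2:], )
q=np.array([[237,232],[388,192]])/3.5+[160,90]-.36
Q=ray(c,q,.05);d=Q[0]-Q[1];print(Q,np.linalg.norm(d),np.arctan2(d[1],d[0])-np.pi/2, Q.mean(0))
E
```

```text
circ ((532.8270874023438, 183.24537658691406), 30.632282257080078) ((532.7879028320312, 182.6667938232422), (58.063716888427734, 60.02879333496094), 99.58976745605469)
line [8.7647766e-01 4.8144257e-01 5.4573035e+02 1.9024203e+02] 0.50229985 127
[[227.0, 155.5], [228.0, 154.5], [229.0, 154.5], [230.0, 153.5], [231.0, 153.5], [232.0, 153.5], [233.0, 153.5], [234.0, 153.5], [235.0, 152.5], [236.0, 152.5], [245.0, 155.5], [246.0, 154.5], [247.0, 154.5], [248.0, 154.5], [249.0, 156.5], [250.0, 160.5], [251.0, 164.5], [252.0, 168.5], [261.0, 146.5], [262.0, 146.5], [263.0, 146.5], [264.0, 145.5], [265.0, 145.5], [266.0, 145.5], [267.0, 145.5], [268.0, 145.5], [269.0, 145.5], [270.0, 145.5], [271.0, 146.5], [272.0, 150.5]]
edge [ 4.5626971e-01 -8.8984156e-01  5.5649268e+02  1.9381587e+02] 0.47379863
centre est dist from edge along n 583.6226
[[0.54312739 0.21769234 0.05      ]
 [0.56924451 0.17094825 0.05      ]] 0.05354543618413572 0.5095176188137218 [0.55618595 0.1943203  0.05      ]
```

```bash
python3 - <<'E'
from h import *
c=dict(np.load('wj.npz'));im=cv2.imread('pics/wj.png');g=cv2.cvtColor(im,cv2.COLOR_BGR2GRAY).astype(float)
pts=[]
for x in list(range(229,236))+list(range(262,270)):
    col=g[138:156,x]; i=np.argmax(np.diff(col)); d=np.diff(col)[max(i-2,0):i+3]; pts.append([x,138+max(i-2,0)+.5+(d*np.arange(len(d))).sum()/d.sum()])
print(np.round(pts,1).tolist())
P=ray(c,pts,.05)[:,:2]*1000
v=cv2.fitLine(P.astype(np.float32),cv2.DIST_HUBER,0,.01,.01).ravel();a=np.arctan2(v[1],v[0])%(np.pi/2);n=np.array([np.cos(a),np.sin(a)]);print(a, n@v[2:]-28, n@[531,182.5])
E
```

```text
[[229.0, 154.1], [230.0, 153.9], [231.0, 153.5], [232.0, 153.2], [233.0, 153.2], [234.0, 152.8], [235.0, 152.2], [262.0, 146.0], [263.0, 145.9], [264.0, 145.7], [265.0, 145.5], [266.0, 145.2], [267.0, 145.1], [268.0, 144.9], [269.0, 145.0]]
0.48163354 556.03656 555.1321470737457
```

Request:
{"name": "apply_moves", "arguments": {"deltas": [[93,[2.5,-6.5,0],0],[93,[0,0,50],0],[93,[0,0,50],0],[93,[0,0,40],0],[93,[0,0,20],0]]}}

```text
t: 3.32
tool_pos: [0.5296, 0.1824, 0.2425]
orientation: [3.117, 0.392, -0.005]
force: [0.5, -0.5, 0.5]
opening: 0.093
```

Request:
{"name": "apply_moves", "arguments": {"deltas": [[93,[0,0,0],0],[40,[0,0,0],0],[40,[0,0,0],0],[40,[0,0,0],0],[40,[0,0,0],0]], "grip_force": 50}}

```text
t: 3.95
tool_pos: [0.5308, 0.1832, 0.2455]
orientation: [3.116, 0.395, 0.002]
force: [0.8, -2.2, 1.8]
opening: 0.059
```

Request:
{"name": "apply_moves", "arguments": {"deltas": [[40,[0,0,-10],0],[40,[0,0,-20],0],[40,[0,0,-30],0],[40,[0,0,-20],0],[40,[0,0,0],0]], "grip_force": 60}}

```text
t: 4.58
tool_pos: [0.5313, 0.1836, 0.3276]
orientation: [-3.116, -0.395, -0.008]
force: [-0.5, 0.4, -4.4]
opening: 0.0589
```

```bash
python3 - <<'E'
from plant import viewer,robot
from h import *
s=robot.read_state();c=viewer.get_calibration('wrist');im=viewer.read_camera('wrist');im2=viewer.read_camera('scene')
print(s['t'],s['tool_pos'],s['orientation'],s['force'],s['opening'])
np.savez('wl.npz',**{k:np.array(v) for k,v in c.items()});cv2.imwrite('pics/wl.png',im)
cv2.imwrite('pics/l.png',np.hstack([cv2.resize(im,(400,300)),cv2.resize(im2[150:300,240:440],(400,300))]))
E
```

```text
4.575 [0.53127068 0.18358688 0.3276479 ] [-3.11609431 -0.39458037 -0.00752478] [-0.4711731   0.35830814 -4.39084278] 0.05885801526405263
```

View pics/l.png

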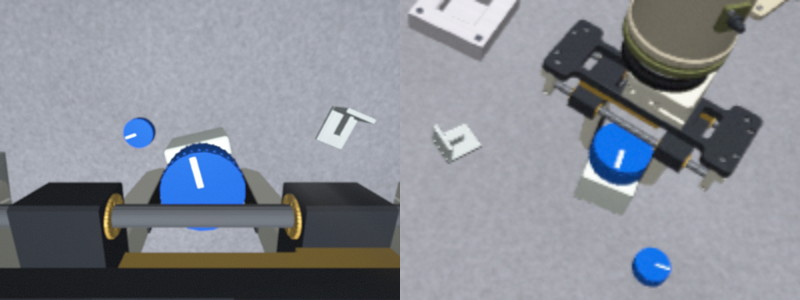

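The jar is held clear of the bench: the wrist view shows the cap between the pads and the scene view shows the jar hanging under it. I'll check its yaw and x offset in the grip.

```bash
python3 - <<'E'
from h import *
c=dict(np.load('wl.npz'));im=cv2.imread('pics/wl.png');hsv=cv2.cvtColor(im,cv2.COLOR_BGR2HSV)
g=cv2.cvtColor(im,cv2.COLOR_BGR2GRAY).astype(float);T=.3276
m=(hsv[...,0]>100)&(hsv[...,0]<130)&(hsv[...,1]>130);k=biggest(m);x,y,w,h=cv2.boundingRect(k);print(x,y,w,h)
f=np.zeros(m.shape,np.uint8);cv2.drawContours(f,[cv2.convexHull(k)],-1,1,-1);f=cv2.erode(f,np.ones((9,9)));f[250:]=0
yy,xx=np.nonzero((f>0)&(hsv[...,1]<110)&(im.min(2)>150));P=ray(c,np.c_[xx,yy],T-.1595)[:,:2]*1000
v=cv2.fitLine(P.astype(np.float32),cv2.DIST_L2,0,.01,.01).ravel();a=np.arctan2(v[1],v[0]);t=(P-v[2:])@v[:2]*np.sign(v[0]);d=v[:2]*np.sign(v[0])
print('line',a,'inner',v[2:]+d*t.min(),'outer',v[2:]+d*t.max(),len(xx),xx.min(),xx.max(),yy.min(),yy.max())
# shoulder far edge
pts=[]
for X in list(range(216,232))+list(range(270,290)):
    col=g[150:y+22,X] if 0 else g[150:200,X]; dd=np.diff(col); pts.append([X,150+int(np.argmax(dd))+.5,dd.max()])
pts=np.array(pts);print(pts.round(0).astype(int).tolist())
np.save('pts.npy',pts)
cv2.imwrite('pics/wlc.png',cv2.resize(im[150:310,190:330],None,fx=3.7,fy=3.7,interpolation=cv2.INTER_CUBIC))
E
```

```text
203 184 113 78
line 0.50938 inner [536.08944457 185.50821373] outer [556.25033055 196.7689757 ] 370 242 260 201 240
[[216, 190, 40], [217, 190, 44], [218, 190, 47], [219, 190, 51], [220, 190, 43], [221, 188, 41], [222, 188, 47], [223, 188, 49], [224, 188, 47], [225, 188, 42], [226, 188, 47], [227, 188, 49], [228, 188, 48], [229, 188, 41], [230, 186, 45], [231, 186, 50], [270, 178, 46], [271, 178, 50], [272, 178, 43], [273, 176, 41], [274, 176, 47], [275, 176, 46], [276, 176, 46], [277, 176, 40], [278, 176, 45], [279, 176, 48], [280, 176, 45], [281, 176, 43], [282, 174, 46], [283, 174, 48], [284, 174, 50], [285, 174, 43], [286, 174, 40], [287, 174, 43], [288, 174, 44], [289, 174, 42]]
```

View pics/wlc.png

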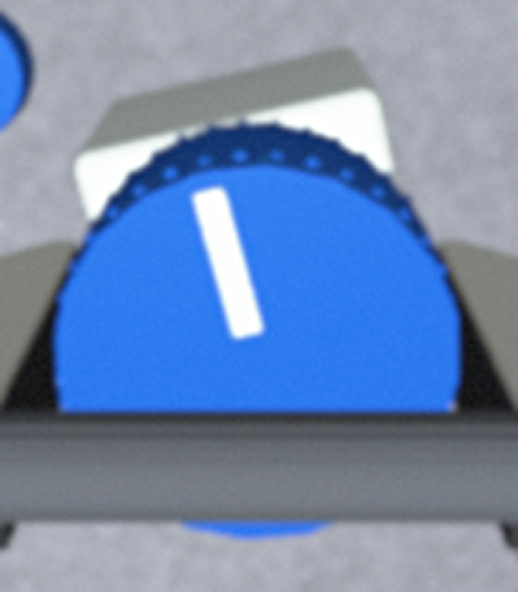

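The crop shows the top face, the line, and the shoulder edge from crop (80,158) to (378,90). I'll fit the shoulder edge and the bright rim of the top face.

```bash
cat > held.py <<'E'
from h import *
from scipy.optimize import least_squares
def shoulder(c,pts,z):
    P=ray(c,pts,z)[:,:2]*1000
    v=cv2.fitLine(P.astype(np.float32),cv2.DIST_HUBER,0,.01,.01).ravel();a=np.arctan2(v[1],v[0])%(np.pi/2);n=np.array([np.cos(a),np.sin(a)]);return a,n@v[2:]-28,n
def topc(im,c,z,rows,vth=200):
    m=(im[...,0].astype(int)>vth)&(im[...,2]<110);k=biggest(m)[:,0];k=k[(k[:,1]<rows)]
    P=ray(c,k,z)[:,:2]*1000
    f=lambda p:np.hypot(*(P-p[:2]).T)-p[2]
    r=least_squares(f,[*P.mean(0),30],loss='soft_l1');return r.x,np.abs(r.fun).mean(),len(k)
E
python3 - <<'E'
from held import *
c=dict(np.load('wl.npz'));im=cv2.imread('pics/wl.png');T=.3276
pts=np.load('pts.npy')[:,:2]
a,d,n=shoulder(c,pts,T-.1955);print('shoulder',a,d,'tcp proj',n@[531.3,183.6])
print(topc(im,c,T-.1595,255))
c2=dict(np.load('wj.npz'));im2=cv2.imread('pics/wj.png');print(topc(im2,c2,.086,400))
print(proj(c,[[.5313,.1836,T-.1595]]))
E
```

```text
shoulder 0.48253202 557.4492 tcp proj 555.8324020922183
(array([532.64696617, 183.39673257,  29.41865694]), np.float64(0.17918809827733928), 169)
(array([531.75261447, 182.5412695 ,  29.10195624]), np.float64(0.2767223371018028), 150)
[[258.07010083 248.90555071]]
```

Request:
{"name": "apply_moves", "arguments": {"deltas": [[40,[-15,30,0],0],[40,[-26,50,0],0],[40,[-26,50,0],0],[40,[-26,50,0],0],[40,[-26,50,0],0]]}}

```text
t: 5.3
tool_pos: [0.4712, -0.0705, 0.3232]
orientation: [-3.116, -0.395, 0.003]
force: [0.8, -0.6, -4.0]
opening: 0.0588
```

Request:
{"name": "apply_moves", "arguments": {"deltas": [[40,[-25,48,0],0],[40,[-18,32,0],0.05],[40,[0,0,0],0.0545],[40,[0,0,0],0],[40,[0,0,0],0]]}}

```text
t: 5.92
tool_pos: [0.4506, -0.1568, 0.324]
orientation: [-3.132, -0.234, 0.002]
force: [-0.5, -1.0, -4.8]
opening: 0.0587
```

```bash
python3 - <<'E'
from plant import viewer,robot
from held import *
s=robot.read_state();c=viewer.get_calibration('wrist');im=viewer.read_camera('wrist');im2=viewer.read_camera('scene')
print(s['t'],s['tool_pos'],s['orientation'],s['force'],s['opening'],s['q'])
p=s['tool_pos'];R=Rn.from_rotvec(s['orientation']).as_matrix();psi=np.arctan2(R[1,0],R[0,0]);print('psi',psi,'tilt',R[:,2])
e=np.array([.452,-.1575,0])-0-p;e[:2]-=.0014*np.array([np.cos(psi),np.sin(psi)]);print('tool delta mm',1000*R.T@e)
print('cap',topc(im,c,p[2]-.1595,255))
np.savez('wo.npz',**{k:np.array(v) for k,v in c.items()});cv2.imwrite('pics/wo.png',im)
cv2.imwrite('pics/o.png',np.hstack([cv2.resize(im,(400,300)),cv2.resize(im2[50:230,180:420],(400,300))]))
E
```

```text
5.925 [ 0.45061258 -0.15679931  0.32395008] [-3.13206859e+00 -2.33877475e-01  2.01193298e-03] [-0.49584657 -1.0035507  -4.78757769] 0.05872479649943423 [-4.42409816e-01 -1.53295913e-01  1.91890736e+00  6.65868671e-05
  1.37749209e+00  9.79306544e-01]
psi 0.1490676719137029 tilt [-1.33744060e-03  7.05891114e-04 -9.99998856e-01]
tool delta mm [2.62469661e-01 1.18945669e+00 3.23949064e+02]
cap (array([ 451.19192529, -156.92396402,   29.2264494 ]), np.float64(0.1858518958792957), 168)
```

View pics/o.png

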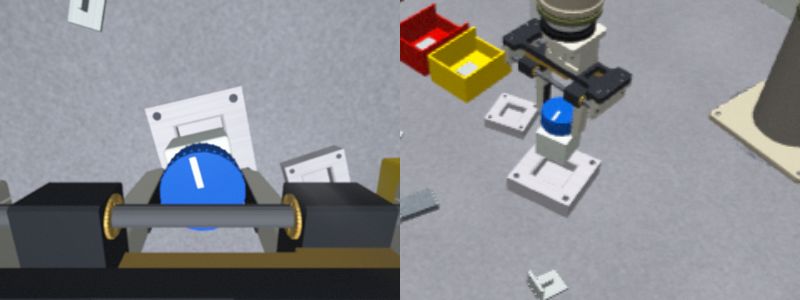

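The jar hangs over the block. I'll use the block's far bolts and the shoulder edge in this same frame to get the relative error.

```bash
python3 - <<'E'
from held import *
c=dict(np.load('wo.npz'));im=cv2.imread('pics/wo.png');g=cv2.cvtColor(im,cv2.COLOR_BGR2GRAY).astype(float);T=.324
b=[]
for (u,v) in((197,144),(299,125)):
    w=g[v-9:v+10,u-9:u+10];m=np.clip(w.max()*.75-w,0,None);yy,xx=np.mgrid[v-9:v+10,u-9:u+10];b.append([(xx*m).sum()/m.sum(),(yy*m).sum()/m.sum()])
B=ray(c,b,.032)[:,:2]*1000;d=B[0]-B[1];n=np.array([d[1],-d[0]])/np.linalg.norm(d);print(np.round(b,1).tolist(),'bolt dist',np.linalg.norm(d),'yaw',np.arctan2(n[1],n[0]),'centre',B.mean(0)-47.9*n)
pts=[]
for X in list(range(218,230))+list(range(272,288)):
    col=g[160:200,X]; dd=np.diff(col); pts.append([X,160.5+int(np.argmax(dd)),dd.max()])
pts=np.array(pts);print(pts.astype(int).tolist())
a,dd,nn=shoulder(c,pts[:,:2],T-.1955);print('shoulder',a,dd,nn@[450.6,-156.8])
E
```

```text
[[200.2, 147.9], [298.3, 125.2]] bolt dist 96.66235906103223 yaw 0.37320894368391583 centre [ 453.99135555 -157.1001437 ]
[[218, 189, 46], [219, 189, 50], [220, 189, 47], [221, 189, 41], [222, 188, 46], [223, 188, 46], [224, 188, 47], [225, 188, 47], [226, 187, 43], [227, 187, 49], [228, 187, 49], [229, 187, 42], [272, 177, 45], [273, 176, 39], [274, 176, 43], [275, 176, 48], [276, 176, 46], [277, 176, 44], [278, 175, 39], [279, 175, 45], [280, 175, 49], [281, 175, 46], [282, 174, 42], [283, 174, 46], [284, 174, 51], [285, 174, 46], [286, 173, 41], [287, 173, 43]]
shoulder 0.3857757 359.05124 358.4835934758186
```

Request:
{"name": "apply_moves", "arguments": {"deltas": [[40,[1.3,0.6,15],0.008],[40,[0,0,20],0],[40,[0,0,9],0],[40,[0,0,0],0],[40,[0,0,3],0]]}}

```text
t: 6.65
tool_pos: [0.4526, -0.1578, 0.2785]
orientation: [3.133, 0.219, 0.002]
force: [-0.2, -0.2, -5.2]
opening: 0.0589
```

Request:
{"name": "apply_moves", "arguments": {"deltas": [[40,[0,0,2],0],[40,[0,0,2],0],[40,[0,0,0],0]]}}

```text
t: 7.02
tool_pos: [0.4521, -0.1577, 0.2738]
orientation: [-3.134, -0.219, 0.0]
force: [-0.3, 0.2, -4.5]
opening: 0.0586
```

Request:
{"name": "apply_moves", "arguments": {"deltas": [[40,[0,0,2],0],[40,[0,0,2],0],[40,[0,0,2],0],[40,[0,0,0],0]]}}

```text
t: 7.52
tool_pos: [0.452, -0.1576, 0.2675]
orientation: [-3.134, -0.219, 0.001]
force: [-0.5, -0.5, -4.4]
opening: 0.0584
```

Request:
{"name": "apply_moves", "arguments": {"deltas": [[40,[0,0,3],0],[40,[0,0,3],0],[40,[0,0,3],0],[40,[0,0,1.5],0],[40,[0,0,0],0]]}}

```text
t: 8.15
tool_pos: [0.4521, -0.1576, 0.2571]
orientation: [-3.134, -0.219, 0.0]
force: [-0.0, 0.0, -4.5]
opening: 0.0587
```

Request:
{"name": "apply_moves", "arguments": {"deltas": [[40,[0,0,1],0],[40,[0,0,1],0],[40,[0,0,0],0]]}}

```text
t: 8.52
tool_pos: [0.4523, -0.1578, 0.2556]
orientation: [3.134, 0.219, 0.001]
force: [-1.0, -0.5, -2.3]
opening: 0.0582
```

Request:
{"name": "apply_moves", "arguments": {"deltas": [[40,[0,0,1],0],[40,[0,0,0],0],[40,[0,0,0],0]]}}

```text
t: 8.9
tool_pos: [0.4524, -0.1579, 0.2553]
orientation: [3.133, 0.219, 0.001]
force: [-2.9, -0.1, 5.4]
opening: 0.0587
```

Seated: the vertical force has gone from −4.5 to +5.4 N at the expected height. Now I'll unscrew the cap (tool yaw negative).

Request:
{"name": "apply_moves", "arguments": {"deltas": [[40,[0,0,0],-0.06],[40,[0,0,0],-0.06],[40,[0,0,-0.3],-0.06],[40,[0,0,0],-0.06],[40,[0,0,0],0]]}}

```text
t: 9.52
tool_pos: [0.4527, -0.1577, 0.2556]
orientation: [3.085, 0.592, 0.003]
force: [-0.8, 1.4, 5.6]
opening: 0.0589
```

```bash
cat > st.py <<'E'
from plant import viewer,robot
from held import *
import sys
s=robot.read_state();c=viewer.get_calibration('wrist');im=viewer.read_camera('wrist');T=s['tool_pos'][2]
R=Rn.from_rotvec(s['orientation']).as_matrix();psi=np.arctan2(R[1,0],R[0,0])
print(s['t'],np.round(s['tool_pos'],4),'psi',psi,'F',np.round(s['force'],1),'M',np.round(s['wrist_torque'],2),s['opening'],'q6',s['q'][5])
hsv=cv2.cvtColor(im,cv2.COLOR_BGR2HSV);m=(hsv[...,0]>100)&(hsv[...,0]<130)&(hsv[...,1]>130);k=biggest(m)
f=np.zeros(m.shape,np.uint8);cv2.drawContours(f,[cv2.convexHull(k)],-1,1,-1);f=cv2.erode(f,np.ones((9,9)));f[252:]=0
yy,xx=np.nonzero((f>0)&(hsv[...,1]<110)&(im.min(2)>150))
if len(xx)>20:
    P=ray(c,np.c_[xx,yy],T-.1595)[:,:2]*1000;v=cv2.fitLine(P.astype(np.float32),cv2.DIST_L2,0,.01,.01).ravel();print('line',np.arctan2(v[1],v[0]),len(xx),'mean px',xx.mean(),yy.mean())
print('cap',topc(im,c,T-.1595,252))
cv2.imwrite('pics/%s.png'%sys.argv[1],im);np.savez('%s.npz'%sys.argv[1],**{k:np.array(v) for k,v in c.items()})
E
python3 st.py u1
```

```text
9.525 [ 0.4527 -0.1577  0.2556] psi 0.3790264799705601 F [-0.8  1.4  5.6] M [0.39 0.21 0.08] 0.058932799177884576 q6 0.7491608933518418
line 0.63694936 365 mean px 251.06575342465754 220.45479452054795
cap (array([ 453.83730637, -158.03757878,   29.15942079]), np.float64(0.16550457143973216), 161)
```

Request:
{"name": "apply_moves", "arguments": {"deltas": [[40,[0,0,-0.1],-0.1],[40,[0,0,-0.1],-0.1],[40,[0,0,-0.1],-0.1],[40,[0,0,-0.1],-0.1],[40,[0,0,0],0]]}}

```text
t: 10.2
tool_pos: [0.453, -0.1581, 0.2564]
orientation: [2.904, 1.192, 0.003]
force: [0.3, -1.1, 6.0]
opening: 0.0584
```

```bash
python3 st.py u2
```

```text
10.2 [ 0.453  -0.1581  0.2564] psi 0.7792465183398083 F [ 0.3 -1.1  6. ] M [-0.02  0.07  0.07] 0.05838919391110254 q6 0.3488790192630838
line 1.0374348 360 mean px 251.0611111111111 220.45277777777778
cap (array([ 454.3482395 , -158.70977235,   29.16356542]), np.float64(0.17490366323874246), 161)
```

Request:
{"name": "apply_moves", "arguments": {"deltas": [[40,[0,0,-0.1],-0.1],[40,[0,0,-0.1],-0.1],[40,[0,0,-0.1],-0.1],[40,[0,0,-0.1],-0.1],[40,[0,0,0],0]]}}

```text
t: 10.88
tool_pos: [0.4533, -0.1578, 0.2573]
orientation: [2.609, 1.745, 0.004]
force: [-1.5, 2.9, 10.0]
opening: 0.0589
```

Request:
{"name": "apply_moves", "arguments": {"deltas": [[40,[0,0,0],-0.1],[40,[0,0,0],-0.1],[40,[0,0,0],-0.09],[40,[0,0,0],0],[40,[0,0,0],0]]}}

```text
t: 11.5
tool_pos: [0.4532, -0.1578, 0.2574]
orientation: [2.331, 2.102, 0.003]
force: [0.1, 2.5, 11.6]
opening: 0.0588
```

```bash
python3 st.py u3
```

```text
11.5 [ 0.4532 -0.1578  0.2574] psi 1.46788644707185 F [ 0.1  2.5 11.6] M [ 0.51  0.18 -0.06] 0.05877345574689849 q6 -0.339580566067978
line -1.4141452 365 mean px 251.1260273972603 220.48767123287672
cap (array([ 454.68374894, -158.28676557,   29.17587516]), np.float64(0.178766253264535), 161)
```

The cap is at 1.35 rad with no slip, so its threads should be free. Lifting it straight up now.

Request:
{"name": "apply_moves", "arguments": {"deltas": [[40,[0,0,-1],0],[40,[0,0,-1.5],0],[40,[0,0,-2],0],[40,[0,0,-2],0],[40,[0,0,0],0]]}}

```text
t: 12.18
tool_pos: [0.4521, -0.1576, 0.2618]
orientation: [-2.331, -2.105, 0.0]
force: [-0.5, 0.1, -0.3]
opening: 0.0588
```

Request:
{"name": "apply_moves", "arguments": {"deltas": [[40,[0,0,-4],0],[40,[0,0,-6],0],[40,[0,0,-8],0],[40,[0,0,-7.5],0],[40,[0,0,-4],0]]}}

```text
t: 12.8
tool_pos: [0.4524, -0.1578, 0.2923]
orientation: [2.33, 2.105, 0.001]
force: [0.1, 0.2, -0.9]
opening: 0.0585
```

Request:
{"name": "apply_moves", "arguments": {"deltas": [[40,[0,0,0],0],[40,[0,0,0],0]]}}

```text
t: 13.05
tool_pos: [0.452, -0.1576, 0.2912]
orientation: [-2.331, -2.106, 0.0]
force: [-0.0, -0.2, -0.8]
opening: 0.0588
```

```bash
python3 st.py f1; python3 - <<'E'
from plant import viewer
import cv2,numpy as np
a=cv2.imread('pics/f1.png');b=viewer.read_camera('scene');b=b[70:220,200:400];t=viewer.read_camera('top')[190:310,240:400]
cv2.imwrite('pics/f.png',np.hstack([cv2.resize(b,(400,300),interpolation=2),cv2.resize(t,(400,300),interpolation=2)]))
E
```

```text
13.05 [ 0.452  -0.1576  0.2912] psi 1.469274741091211 F [-0.  -0.2 -0.8] M [-0.07 -0.1  -0.01] 0.05878980907250292 q6 -0.3411484740456697
line -1.4123613 366 mean px 251.1120218579235 220.48360655737704
cap (array([ 452.87740536, -157.95702891,   29.17450251]), np.float64(0.1794158116104624), 161)
```

View pics/f.png

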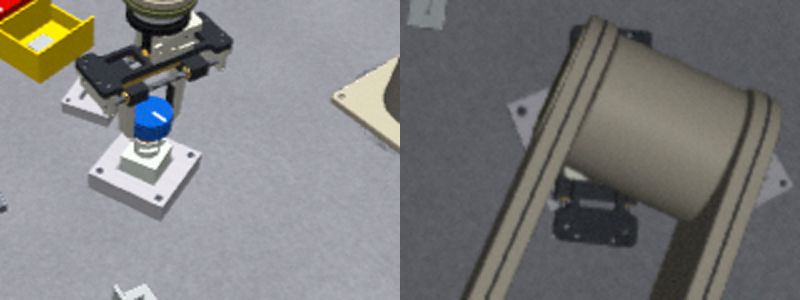

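The scene view shows the jar flat in the pocket with the blue cap held above its open neck. The load is only 0.8 N, about the cap's weight, and the rim is about 15 mm above the mouth. Handing in.

```bash
python3 -c "
from plant import order
print(order.close_job())"
```

```text
the job is handed in; nothing more can be done
None
```

The white jar is down in the pocket of the larger block. Its cap is unscrewed and still held level over the open mouth, and the job was handed in after about 13 s of the 48 s. The hand-in gives no verdict, so these results come from my own checks.

**What I did:**
- I carried the jar by its cap and turned it about 0.11 rad to match the block.
- I lowered it until the vertical force went from −4.5 N to +5.4 N, at the expected height.
- I unscrewed the cap in a single 60 N grasp and lifted it 34 mm straight up.

**Last checks:**
- **Unscrewing:** the white line showed the cap about 1.35 rad from tight, and it turned with the gripper without slipping.
- **Cap held:** the force was −0.8 N, about the cap's own weight, so the jar is not hanging on it. The grip opening was 58.8 mm.
- **Position:** the cap's lower edge is about 15 mm above the mouth, worked out from the tool height, and within about 1–2 mm of it sideways.
- **Jar:** the scene picture shows it sitting in the pocket. I did not measure its tilt or height separately after the lift.

**Disagreements:** the top and wrist cameras differed by 1–4 mm in x for the block and cap. I aimed between them, and the jar went in without touching the sides. In the final top view the arm hid the pocket, so it confirmed nothing.

I did not measure the bracket, round jar and brush again at the end, but nothing passed near enough to touch them.

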